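# Wedge a spring clip off its stub axle

## Robot

A 6-joint arm with a two-finger parallel gripper is mounted at the origin on a cart in front of the work surface, level with it; the furniture and walls round the work are solid. World frame = base frame: x ahead of the robot, y to its left, z up, the work surface at z = 0. Lengths are in mm, angles in rad, forces in N, time in s.
With the tool pointing down it reaches from about 400 to 925 mm from the base axis. Payload 12.5 kg.
Tool frame: the origin (TCP) lies at the very end of the fingers, on their centre line; the grasp point (between the pads) lies 19 mm behind it (env.tcp_to_grasp is the distance from the TCP to the grasp point, in mm); z points along the fingers, x is the direction in which the jaws open and shut, and the axes are right-handed (so a half turn about z gives the same grasp; the last joint's range is limited). The gripper opens to 95 mm and grips with 3 to 60 N. Pads are 20 mm wide; open, the fingers measure 119 mm over their backs; the gripper's body (75 mm by 180 mm) begins 59 mm behind the grasp point.
Start: joints at [-1.363, 0.491, 1.559, -0, 1.092, -0.106], TCP at [192.945, -594.491, 214.661] pointing down, gripper open.
Joint ranges: [-3.1, 3.1], [-0.84, 2.19], [0.05, 2.79], [-1.13, 4.28], [0.06, 2.93], [-2.69, 2.69]. Speed limits (rad/s): [2.22, 2.22, 2.79, 3.14, 3.14, 3.14].

## Interface

Orientations are given as [roll, pitch, yaw] about the fixed x, y, z axes, in that order (R = Rz(yaw) Ry(pitch) Rx(roll)).
In Python, from cell import env, vision, job gives the robot as it stands.
- The arm moves only by the shell command python3 -m pendant 'ROWS' [OPENING]. ROWS is JSON, a list of rows, each a list of 4 numbers: the shift along the tool's x, y, z in mm, then the turn about the tool's z in degrees. In form: [[tx, ty, tz, turn], ...]. A call has 1 to 8 rows; each row is the pose to reach, as a shift and turn from the pose measured when the call began, along the tool's axes at that moment; what a row does not reach only later rows make up. A row lasts 1/8 s, in which the tool goes at most 62.5 mm and 10.7 degrees, less where a joint would pass 70% of its speed; a pose out of reach is approached as far as the arm can. A call with a gripper value outside its range is refused whole. OPENING is the closure, from 0 (fully open) to 1 (shut), set as the call begins (- or left out, the last holds). The fingers move at their own pace and stop on an object; the grip force is fixed at half the most. Time passes only in rows, so rows that repeat a pose let the fingers close. It gives the time, the measured TCP pose, the force and the opening at its end, in the units of the state.
- env.state(): the state, without advancing time (a new reading comes with each control period).
- vision.read_camera(name): name is "side" or "top"; returns a dict with "pixels" (480x640x3 uint8, red, green, blue), "intrinsics" (3x3 intrinsics, pixels), "R" (3x3) and "t" (3): a world point X has camera coordinates R X + t. Camera axes: x right, y down, z forward; pixel columns grow to the right and rows downward; lengths in mm; the calibration is good to about 2 mm. A picture is of the moment at which its call begins. There is no depth.
- job.job_done(): hands the job in, once; it reports no verdict.
Trained networks look in a picture, given as the dict that the camera call returned (one of the last four; its "shot" number tells which), for a name from the list of things; names that differ only in an ending like _2 or _b are one class to them, and where a whole thing is asked for, a point or a joint stands for the part that bears it (a point fixed in the world has none). Each returns a list of dicts, best first, with "confidence" (0 to 1); they miss things now and then, are a little off and sometimes report something else, mostly with a low value. They report only what shows in the picture. A call takes as long as a camera call. They do not tell look-alikes from the thing itself.
- vision.find_in(picture, query): "at" ([x, y, z] in mm, in the coordinates of the camera as it stood for that picture, good to about 4 mm: the middle of the surface that is visible of it).
- vision.regions_of(picture, query): "pixels" (480x640 bool, what is visible of it).
The state is a dict: "t": time; "joints": joint angles; "qvel": joint speeds; "tau": joint torques, N m; "eef_pos": TCP position; "tcp_rot": TCP orientation; "ft_force": force on the tool from outside, world axes, zero at the start; "moment": the same for the moment, N m; "opening": opening from 0.0 (shut) to 1.0 (fully open).
Only numpy, scipy, OpenCV 4.12 (cv2) and the standard library are available. Lean on these libraries where they do the work, as an engineer would, in place of code of your own. Each camera call takes 0.05 s, during which the arm holds its last target.

## Task

Use the forked wedge to ease the spring clip off the stub axle: set the wedge on the stand's base plate, slide it along the plate with its tines on both sides of the axle and under the clip's feet until it is fully home and the clip has spread and come up off the axle. Let go and leave the wedge there, flat on the plate, with the freed clip resting on it above the axle. Leave the plain wedge where it lies and do not touch the clip with the fingers.

Things in the scene. Friction and masses are not known exactly. Their poses are not given: they have to be found in the camera images.
- fork_grip (a point): Forked wedge, loose steel tool, 250 g: centre of its dark upright grip block, 28 (x) x 24 (y) x 54 mm high, taken across y. Flat underside 37 mm below this point. x points to the tines, z up. Heel 58 mm wide, 10 high, from x -16 to +28. Two tines 12 mm wide, 34 mm slot between: 27 mm high from x 20 to 54, sloping to 3 mm at the tips, x 126.
- clip: Loose omega-shaped clip of oiled spring steel, 100 g, 18 mm along the axle (x), snapped over it from above. Origin on the axle line when seated; z up; crown 10 mm above. Feet turned out to both sides, y 8 to 30 mm, undersides 11 mm below the origin. Lifting both feet (under 10 N of push on the wedge) spreads the sprung legs; 12 mm up it is clear of the axle, 18 mm up on the wedge's flat top.
- stand: Fixed stand. Origin on the bench below the seated clip's middle; x along the axle, away from its free end; z up. Base plate 10 mm thick, x -110 to 105, y +-50, screw heads 3 mm high at its corners (y +-40). Axle 14 mm thick, centre 30 mm above the bench, free end at x -18. Behind the clip (x 10 to 50) an upright block 22 mm wide, 62 high stops it from sliding; the tines pass either side of it.
- axle_end (a point): Centre of the stub axle's free end, on the stand (axes as stand). The forked wedge comes from this side, pointing along +x. It is home when its grip's centre is 23 mm (within 5) before this point in x, 17 mm above it in z; 14 mm before it the grip strikes the axle.
- plain_grip (a point): Plain wedge, a bystander: centre of its grip. Same steel, size, grip and axes as the forked wedge, but the blade is one solid piece without a slot. The two wedges lie in either of two places.
There are look-alikes about, which are no part of the job. There is more than one size of the clip; the job needs the smallest.

How it is judged (in metres and radians):
On the way:
1. the forked wedge, under the clip, has raised it at least 4 mm from its seat (z of clip in the frame of stand above 0.034 m and contact force between fork and clip above 0.1 N), for 0.1 s.
At the end, for the whole second after the job is handed in: The clip is off the axle: at least 12 mm above its seat, upright within 17 degrees, within 20 mm sideways of the seat and resting on the forked wedge, which lies flat (within 6 degrees and 7 mm of height) on the stand's base plate; both at rest (z of clip in the frame of stand above 0.042 m and horizontal distance between clip and stand below 0.02 m and angle between clip's own z axis and vertical below 0.3 rad and contact force between fork and clip above 0.1 N and angle between fork_grip's own z axis and vertical below 0.1 rad and z of fork_grip in the frame of stand between 0.04 and 0.054 m and linear speed of each of clip, fork below 0.02 m/s); the robot touches nothing.
It fails at once if the fingers push or pull the clip (over 2 N) (contact force between the fingers and clip above 2 N).
It fails at once if the plain wedge is moved more than 30 mm (distance of plain_grip from where it was at the start of the episode above 0.03 m).
It also fails if it takes over 48 s, if anything falls off the work surface, if the arm or the gripper's body presses on something with over 40 N, if the wrist force passes 120 N, or if a joint passes its speed limit or range.

## Working session

There is one attempt and no reset: what is moved stays moved. The work goes in short steps, Python scripts to look and compute and a shell command to move; the robot and the scene stay as the last step left them, time stands still between calls to the robot, and variables do not carry over. Pictures are saved under pics/ and viewed, and the job is handed in when it is done.

```bash
ls; mkdir -p pics
python3 - <<'E'
from cell import env,vision,job
import cv2,json
s=env.state();print({k:s[k] for k in('t','eef_pos','tcp_rot','opening','ft_force')})
for n in('top','side'):
    p=vision.read_camera(n);cv2.imwrite(f'pics/{n}0.png',p['pixels'][...,::-1])
    print(n,p['intrinsics'],p['R'],p['t'])
    for q in('fork_grip','clip','stand','axle_end','plain_grip'):
        r=vision.find_in(p,q)
        for d in r:
            import numpy as np
            c=np.array(d['at']);w=np.array(p['R']).T@(c-np.array(p['t']))
            u=np.array(p['intrinsics'])@c;u=u/u[2]
            print(q,round(d['confidence'],2),w.round(),u[:2].round())
E
```

```text
pics
{'t': 0.0, 'eef_pos': array([ 192.89166945, -594.21657902,  214.07295904]), 'tcp_rot': array([-3.14147473e+00,  1.08951089e-03, -1.25700830e+00]), 'opening': 1.0012596924907429, 'ft_force': array([ 0.62703906, -0.77630309, -0.25402936])}
top [[528.08150198   0.         324.43592773]
 [  0.         528.08150198 236.37737544]
 [  0.           0.           1.        ]] [[-0.00737956 -0.99989931  0.01212096]
 [-0.99851137  0.00671315 -0.05412923]
 [ 0.05404241 -0.01250237 -0.99846037]] [ -77.37625529  550.16104661 1274.57273193]
fork_grip 0.64 [ 538. -361.   22.] [439. 240.]
clip 0.79 [581. 223.   3.] [201. 225.]
clip 0.69 [598.  91.  23.] [253. 217.]
clip 0.53 [569. -59.   8.] [315. 229.]
clip 0.44 [592.  89.  10.] [255. 220.]
stand 0.34 [ 536. -359.   21.] [438. 241.]
axle_end 0.73 [596.  91.  11.] [254. 218.]
plain_grip 0.93 [ 586. -195.   17.] [371. 221.]
side [[482.90810104   0.         324.14357984]
 [  0.         482.90810104 239.21884253]
 [  0.           0.           1.        ]] [[-0.95224455 -0.30531851 -0.00330564]
 [-0.10840963  0.34819528 -0.93113232]
 [ 0.28544295 -0.88630731 -0.36466652]] [508.90903886 146.71449486 668.58967315]
fork_grip 0.7 [ 527. -360.   21.] [374. 216.]
fork_grip 0.46 [ 562. -189.   20.] [340. 240.]
clip 0.74 [569. -47.  10.] [314. 272.]
clip 0.64 [602. 102.  28.] [262. 299.]
clip 0.59 [585. 231.   7.] [233. 360.]
stand 0.59 [590. 103.   6.] [269. 312.]
axle_end 0.75 [594. 103.  10.] [267. 310.]
axle_end 0.56 [ 564. -186.   19.] [338. 241.]
plain_grip 0.89 [ 563. -190.   17.] [339. 241.]
plain_grip 0.64 [ 526. -361.   18.] [375. 217.]
```

View pics/top0.png

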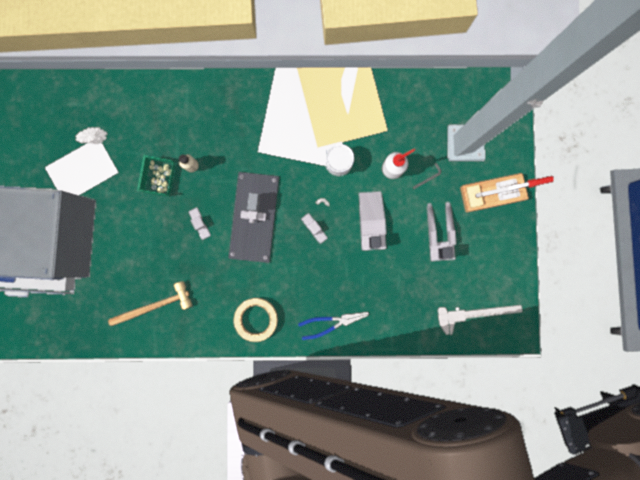

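View pics/side0.png

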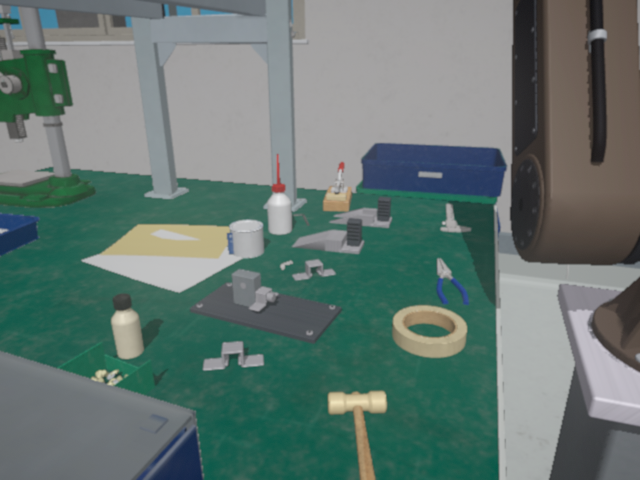

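Run:
```python
import cv2
a=cv2.imread('pics/top0.png')[160:290,170:480]
b=cv2.imread('pics/side0.png')[170:400,200:420]
cv2.imwrite('pics/topz.png',cv2.resize(a,None,fx=2.55,fy=2.55,interpolation=cv2.INTER_CUBIC))
cv2.imwrite('pics/sidez.png',cv2.resize(b,None,fx=2.6,fy=2.6,interpolation=cv2.INTER_CUBIC))
```

```text
(no output)
```

View pics/topz.png

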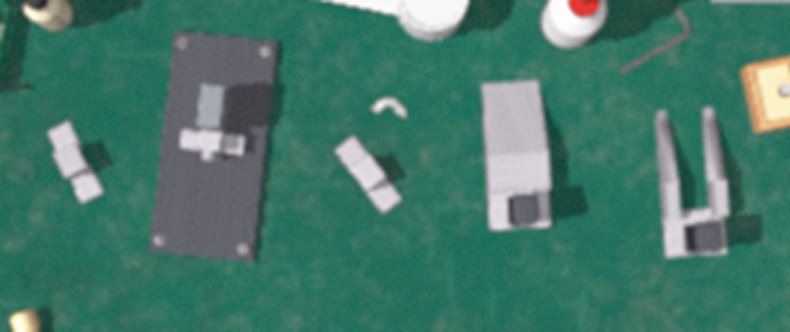

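View pics/sidez.png

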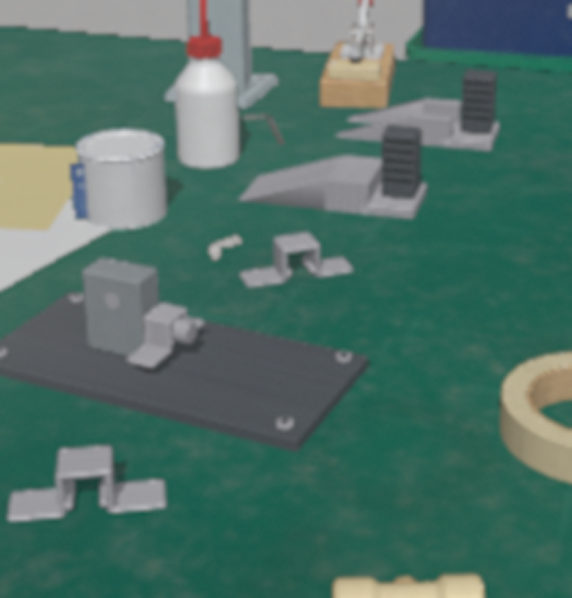

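The top view shows one stand at (253,217) with a clip on its axle. Two loose look-alike clips lie at (201,225) and (315,229). The wedge at (371,221) has a solid blade, so it is the plain one. The wedge at (439,240) has two tines with a slot between, so it is the fork. Next I fit the stand and both wedges by silhouette in both cameras.

```bash
cat > h.py <<'E'
import numpy as np,cv2
from scipy.optimize import minimize
def box(x0,x1,y0,y1,z0,z1): return np.array([[x,y,z] for x in(x0,x1) for y in(y0,y1) for z in(z0,z1)],float)
def tine(y0,y1): # z from grip centre
    P=[]
    for y in(y0,y1): P+=[[20,y,-37],[20,y,-10],[54,y,-10],[126,y,-37],[126,y,-34]]
    return np.array(P,float)
FORK=[box(-14,14,-12,12,-27,27),box(-16,28,-29,29,-37,-27),tine(17,29),tine(-29,-17)]
PLAIN=[FORK[0],FORK[1],tine(-29,29)]
STAND=[box(-110,105,-50,50,0,10)]
STANDF=STAND+[box(10,50,-11,11,10,62)]
def proj(p,X):
    c=X@np.array(p['R']).T+np.array(p['t']); u=c@np.array(p['intrinsics']).T
    return u[:,:2]/u[:,2:]
def pose(X,x,y,z,yaw):
    c,s=np.cos(yaw),np.sin(yaw); return X@np.array([[c,s,0],[-s,c,0],[0,0,1]])+[x,y,z]
S=4
def sil(p,parts,q,roi):
    u0,v0,u1,v1=roi; m=np.zeros(((v1-v0)*S,(u1-u0)*S),np.uint8)
    for b in parts:
        h=cv2.convexHull(((proj(p,pose(b,*q))+.5-[u0,v0])*S*16).astype(np.float32)).round().astype(np.int32)
        cv2.fillConvexPoly(m,h,255,shift=4)
    return cv2.resize(m,(u1-u0,v1-v0),interpolation=cv2.INTER_AREA)/255.
def fit(views,parts,q0,z,off=True):
    # views: list (picture, target mask float, weight mask, roi)
    def f(a):
        return sum((w*(sil(p,parts,(a[0],a[1],z,a[2]/100),roi)-m)**2).sum() for p,m,w,roi in views)
    best=None
    for d in(0,5,-5):
        r=minimize(f,[q0[0],q0[1],q0[2]*100+d],method='Nelder-Mead',options=dict(initial_simplex=np.array([[q0[0],q0[1],q0[2]*100+d]]*4)+np.array([[0,0,0],[12,0,0],[0,12,0],[0,0,8]]),xatol=.05,fatol=.05))
        if best is None or r.fun<best.fun: best=r
    a=best.x; return (a[0],a[1],z,a[2]/100),best.fun
E
cat > m1.py <<'E'
from h import *
from cell import env,vision
out=[]
P={n:vision.read_camera(n) for n in('top','side')}
rois={'fork':{'top':(415,190,475,270),'side':(325,190,405,235)},'plain':{'top':(350,182,395,258),'side':(288,210,372,262)},'stand':{'top':(222,165,287,268),'side':(185,260,350,342)}}
for n,p in P.items():
    im=p['pixels'].astype(int); r,g,b=im[...,0],im[...,1],im[...,2]
    p['mask']=((g-r)<18).astype(float)   # non-green
    cv2.imwrite(f'pics/mask_{n}.png',(p['mask']*255).astype(np.uint8))
for nm,parts,q0,z in(('fork',FORK,(535,-360,0),37),('plain',PLAIN,(570,-192,0),37),('stand',STANDF,(590,95,0),0)):
    for sel in(('top',),('side',),('top','side')):
        V=[]
        for n in sel:
            ro=rois[nm][n];u0,v0,u1,v1=ro;m=P[n]['mask'][v0:v1,u0:u1]
            V.append((P[n],m,np.ones_like(m),ro))
        q,e=fit(V,parts,q0,z); print(nm,sel,np.round(q,2),round(np.degrees(q[3]),2),'err',round(e,1),'area',sum(v[1].sum() for v in V))
    for n in P:
        for bx in parts:
            h=cv2.convexHull(((proj(P[n],pose(bx,*q))+.5)).astype(np.float32))
            out.append((n,h))
for n in P:
    I=cv2.resize(P[n]['pixels'][...,::-1],None,fx=3,fy=3,interpolation=cv2.INTER_CUBIC)
    for m,h in out:
        if m==n: cv2.polylines(I,[(h*3).astype(np.int32)],True,(0,0,255),1)
    I=I[480:880,600:1400] if n=='top' else I[540:1040,550:1250]
    cv2.imwrite(f'pics/fit_{n}.png',I)
E
python3 m1.py
```

```text
fork ('top',) [ 5.0720e+02 -3.7127e+02  3.7000e+01  5.0000e-02] 2.92 err 307.9 area 1247.0
fork ('side',) [ 5.0799e+02 -3.7346e+02  3.7000e+01  6.0000e-02] 3.22 err 877.4 area 1844.0
fork ('top', 'side') [ 5.0722e+02 -3.7133e+02  3.7000e+01  5.0000e-02] 2.94 err 1191.2 area 3091.0
plain ('top',) [ 5.3458e+02 -2.0137e+02  3.7000e+01  5.0000e-02] 3.02 err 27.8 area 1413.0
plain ('side',) [ 5.3620e+02 -2.0512e+02  3.7000e+01  4.0000e-02] 2.22 err 673.6 area 2051.0
plain ('top', 'side') [ 5.3548e+02 -2.0228e+02  3.7000e+01  7.0000e-02] 3.73 err 738.4 area 3464.0
stand ('top',) [ 6.0242e+02  9.2490e+01  0.0000e+00 -1.1000e-01] -6.45 err 71.6 area 3517.0
stand ('side',) [ 6.0461e+02  9.0010e+01  0.0000e+00 -1.2000e-01] -7.03 err 1606.9 area 6679.0
stand ('top', 'side') [ 6.032e+02  9.211e+01  0.000e+00 -1.200e-01] -6.89 err 1737.6 area 10196.0
```

View pics/fit_top.png

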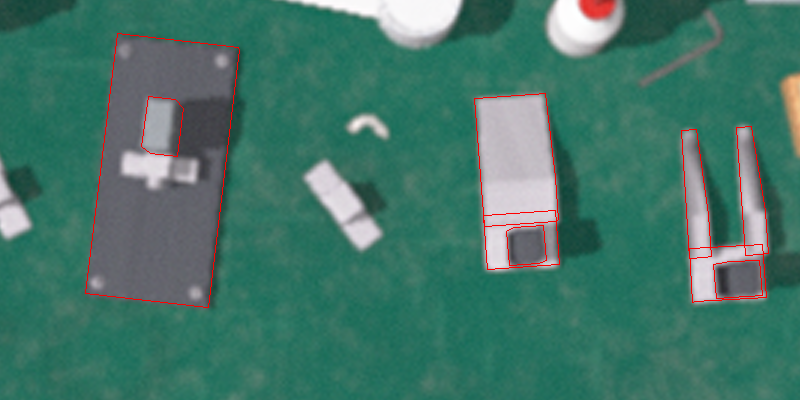

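View pics/fit_side.png

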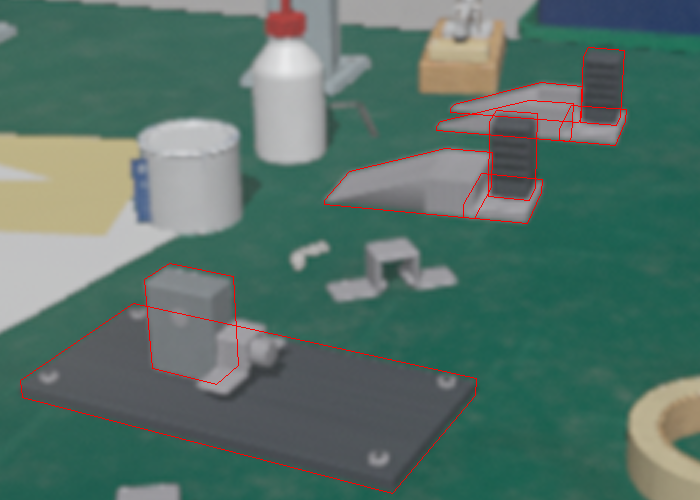

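Both fits sit on the edges. The fork grip is at about (507,-371) with yaw +2.9°, and the stand at about (603,92) with yaw -6.6°. The silhouettes also confirm the slotted wedge. Next, move above the fork grip.

```bash
cat > d.py <<'E'
import sys,numpy as np
from cell import env
from scipy.spatial.transform import Rotation as R
s=env.state();x,y,z,yaw=map(float,sys.argv[1:5])
M=R.from_euler('xyz',s['tcp_rot']).as_matrix()
d=M.T@(np.array([x,y,z])-s['eef_pos'])
w=np.degrees(s['tcp_rot'][2]);t=-(yaw-w)
print('t',s['t'],'pos',s['eef_pos'].round(1),'yaw',round(w,2),'rp',s['tcp_rot'][:2].round(3),'F',s['ft_force'].round(1),'open',round(s['opening'],3),'j',s['joints'].round(2));print('tool shift',d.round(1),'turn',round((t+180)%360-180,1))
E
python3 d.py 507 -371.3 120 -87.1
```

```text
t 0.7 pos [ 192.9 -594.5  214.7] yaw -72.02 rp [ 3.142 -0.   ] F [ 0.3 -0.4 -0.5] open 1.001 j [-1.36  0.49  1.56 -0.    1.09 -0.11]
tool shift [-115.4 -367.6   94.7] turn 15.1
```

```bash
python3 -m pendant '[[-15,-46,0,2],[-30,-92,0,4],[-45,-140,0,6],[-60,-190,0,8],[-75,-240,10,10],[-92,-292,30,12],[-107,-340,60,15],[-115.4,-367.6,85,15.1]]' 0; python3 -m pendant '[[0,0,0,0],[0,0,0,0]]'; python3 d.py 507 -371.3 18 -87.1
```

```text
t: 1.7
eef_pos: [508.6, -369.5, 128.7]
tcp_rot: [-3.142, -0.0, -1.52]
ft_force: [0.3, -0.3, 0.5]
opening: 0.999
t: 1.95
eef_pos: [508.5, -370.0, 129.2]
tcp_rot: [-3.141, -0.0, -1.519]
ft_force: [-0.3, -0.3, 0.5]
opening: 0.998
t 1.95 pos [ 508.5 -370.   129.2] yaw -87.06 rp [-3.141 -0.   ] F [-0.3 -0.3  0.5] open 0.998 j [-0.73  0.59  1.64 -0.    0.92  0.79]
tool shift [  1.2   1.6 111.2] turn 0.0
```

```bash
python3 -m pendant '[[1.2,1.6,30,0],[1.2,1.6,60,0],[1.2,1.6,85,0],[1.2,1.6,100,0],[1.2,1.6,107,0],[1.2,1.6,111,0],[1.2,1.6,111,0]]' 0; python3 d.py 507 -371.3 18 -87.1
```

```text
t: 2.82
eef_pos: [507.1, -371.5, 18.7]
tcp_rot: [-3.141, -0.001, -1.519]
ft_force: [0.9, -0.2, 0.2]
opening: 0.997
t 2.825 pos [ 507.1 -371.5   18.7] yaw -87.06 rp [-3.141e+00 -1.000e-03] F [ 0.9 -0.2  0.2] open 0.997 j [-0.74  0.73  1.71 -0.    0.7   0.78]
tool shift [-0.2  0.1  0.7] turn 0.0
```

```bash
python3 -m pendant '[[0,0,0,0],[0,0,0,0],[0,0,0,0],[0,0,0,0],[0,0,0,0],[0,0,0,0],[0,0,0,0],[0,0,0,0]]' 1; python3 d.py 507 -371.3 18 -87.1
python3 - <<'E'
from cell import vision
import cv2
for n,(a,b,c,d) in {'top':(170,290,380,500),'side':(150,250,320,440)}.items():
    p=vision.read_camera(n)['pixels'][a:b,c:d,::-1]
    cv2.imwrite(f'pics/g_{n}.png',cv2.resize(p,None,fx=4.5,fy=4.5,interpolation=cv2.INTER_CUBIC))
E
```

```text
t: 3.82
eef_pos: [507.0, -371.3, 18.6]
tcp_rot: [-3.141, -0.0, -1.519]
ft_force: [-0.5, 2.5, 0.9]
opening: 0.251
t 3.825 pos [ 507.  -371.3   18.6] yaw -87.05 rp [-3.141 -0.   ] F [-0.5  2.5  0.9] open 0.251 j [-0.74  0.73  1.71 -0.    0.7   0.78]
tool shift [ 0.  -0.   0.6] turn 0.0
```

View pics/g_side.png

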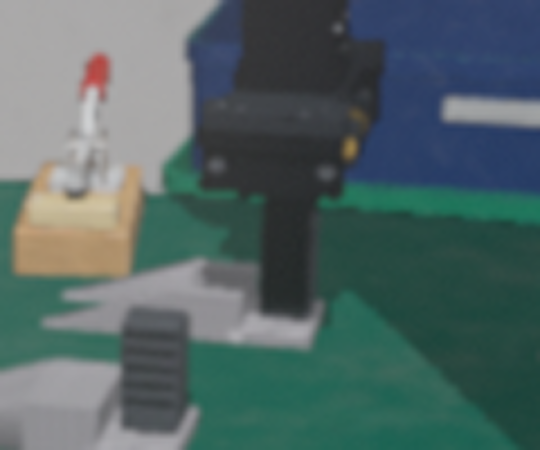

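Grip is confirmed: opening 0.251, about 24 mm, and the fingers are on the dark block. Lifting, and refining the stand fit.

```bash
python3 -m pendant '[[0,0,-15,0],[0,0,-40,0],[0,0,-70,0],[0,0,-95,0],[0,0,-110,0],[0,0,-110,0]]'
cat > m2.py <<'E'
from h import *
from cell import vision
P={n:vision.read_camera(n) for n in('top','side')}
rois={'top':(222,165,287,268),'side':(185,260,350,342)}
for sel in(('top',),('side',),('top','side')):
    V=[]
    for n in sel:
        ro=rois[n];u0,v0,u1,v1=ro;im=P[n]['pixels'].astype(int)
        m=((im[...,1]-im[...,0])<18).astype(float)[v0:v1,u0:u1]
        w=cv2.dilate((sil(P[n],STANDF,(603,92,0,-.117),ro)>.3).astype(np.uint8),np.ones((9,9))).astype(float)
        V.append((P[n],m,w,ro))
    q,e=fit(V,STANDF,(603,92,-.117),0);print(sel,np.round(q[:2],1),round(np.degrees(q[3]),2),round(e,1))
E
python3 m2.py; python3 d.py 462 108.6 128 -96.7
```

```text
t: 4.68
eef_pos: [507.2, -371.5, 129.7]
tcp_rot: [-3.14, -0.002, -1.519]
ft_force: [0.5, 0.0, -3.2]
opening: 0.249
('top',) [602.3  92.5] -6.54 74.3
('side',) [604.9  89.9] -6.75 311.1
('top', 'side') [603.2  92.1] -6.93 441.1
t 4.775 pos [ 506.6 -371.   128. ] yaw -87.06 rp [3.141 0.   ] F [ 0.3  0.6 -1.7] open 0.254 j [-0.74  0.59  1.64 -0.    0.91  0.78]
tool shift [-4.813e+02  2.000e+01  1.000e-01] turn 9.6
```

```bash
python3 -m pendant '[[-30,2,0,1],[-75,3,0,2],[-125,5,0,3],[-178,8,0,4],[-231,10,0,5],[-284,12,0,6],[-337,14,0,7],[-390,16,0,8]]'; python3 -m pendant '[[-45,4,0,1],[-80,4,0,1.5],[-90,4,0,1.6],[-90,4,0,1.6]]'; python3 d.py 461.3 108.6 60 -96.6
```

```text
t: 5.78
eef_pos: [469.9, 19.3, 127.3]
tcp_rot: [3.14, 0.0, -1.66]
ft_force: [0.8, 0.3, -2.8]
opening: 0.251
t: 6.28
eef_pos: [473.7, 109.3, 126.7]
tcp_rot: [3.139, -0.0, -1.687]
ft_force: [-0.2, -0.6, -2.0]
opening: 0.248
t 6.275 pos [473.7 109.3 126.7] yaw -96.65 rp [ 3.139 -0.   ] F [-0.2 -0.6 -2. ] open 0.248 j [0.09 0.42 1.99 0.   0.74 1.78]
tool shift [ 2.1 12.1 66.8] turn -0.0
```

```bash
python3 -m pendant '[[2,12,0,0],[2,12,20,0],[2,12,45,0],[2,12,62,0],[2,12,67,0],[2,12,67,0],[2,12,67,0]]'; python3 d.py 461.3 108.6 30 -96.6
cat > ov.py <<'E'
import sys
from h import *
from cell import env,vision
s=env.state();tag=sys.argv[1];yaw=s['tcp_rot'][2]+np.pi/2
q=(s['eef_pos'][0]+.2,s['eef_pos'][1],s['eef_pos'][2]+18.4,yaw)
for n,(a,b,c,d) in {'top':(150,290,190,330),'side':(230,360,180,360)}.items():
    p=vision.read_camera(n);I=cv2.resize(p['pixels'][a:b,c:d,::-1],None,fx=4.3,fy=4.3,interpolation=cv2.INTER_CUBIC)
    for parts,qq,col in((FORK,q,(0,0,255)),(STANDF,(602.4,92.3,0,np.radians(-6.6)),(0,255,255))):
        for bx in parts:
            hh=cv2.convexHull((((proj(p,pose(bx,*qq))+.5)-[c,a])*4.3).astype(np.float32)).astype(np.int32);cv2.polylines(I,[hh],True,col,1)
    cv2.imwrite(f'pics/{tag}_{n}.png',I)
E
python3 ov.py a
```

```text
t: 7.15
eef_pos: [461.6, 108.5, 60.4]
tcp_rot: [3.14, 0.0, -1.687]
ft_force: [0.1, -0.0, -2.1]
opening: 0.253
t 7.15 pos [461.6 108.5  60.4] yaw -96.66 rp [3.14 0.  ] F [ 0.1 -0.  -2.1] open 0.253 j [0.09 0.52 2.07 0.   0.55 1.78]
tool shift [-0.1  0.2 30.4] turn -0.1
```

View pics/a_top.png

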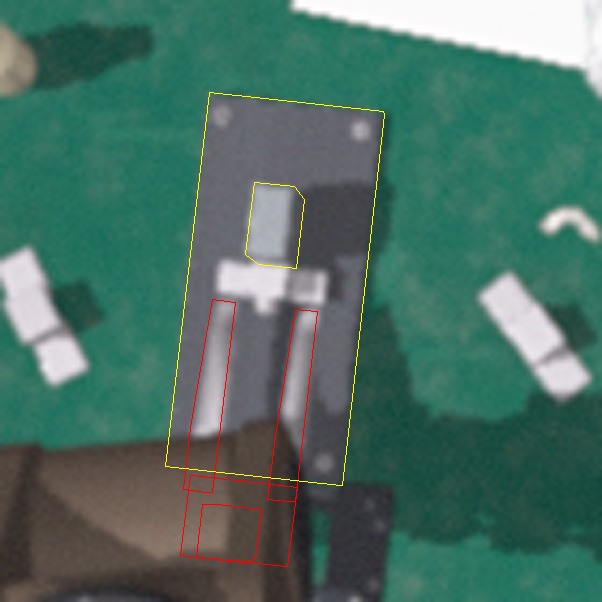

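View pics/a_side.png

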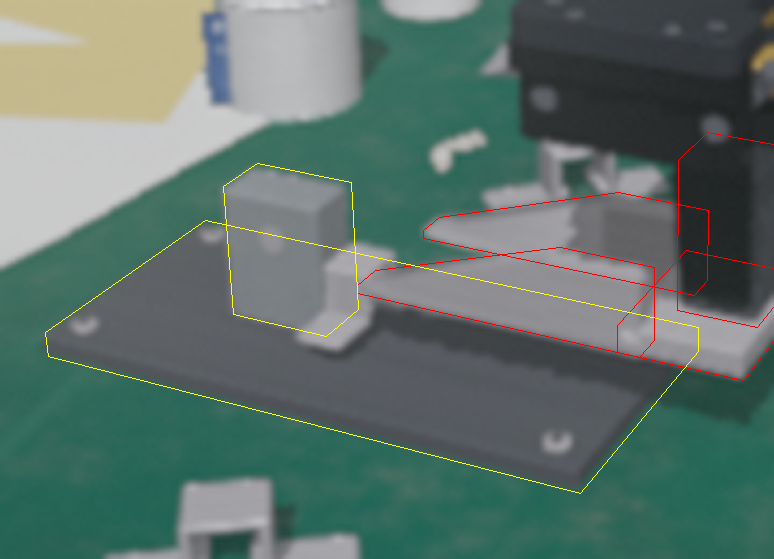

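The predicted fork outline matches both views. In the top view the tines lie either side of the axle end at (264,305) and short of the clip. Setting it down on the plate.

```bash
python3 -m pendant '[[0,0,8,0],[0,0,18,0],[0,0,25,0],[0,0,29,0],[0,0,31,0],[0,0,31,0],[0,0,31,0]]'; python3 d.py 563 96.9 29 -96.6; python3 ov.py b
```

```text
t: 8.12
eef_pos: [461.6, 108.6, 29.5]
tcp_rot: [3.14, 0.0, -1.687]
ft_force: [-0.4, -0.3, -2.4]
opening: 0.255
t 8.125 pos [461.6 108.6  29.5] yaw -96.65 rp [3.14 0.  ] F [-0.4 -0.3 -2.4] open 0.255 j [0.09 0.58 2.09 0.   0.47 1.78]
tool shift [-1.000e-01 -1.021e+02  4.000e-01] turn -0.0
```

View pics/b_side.png

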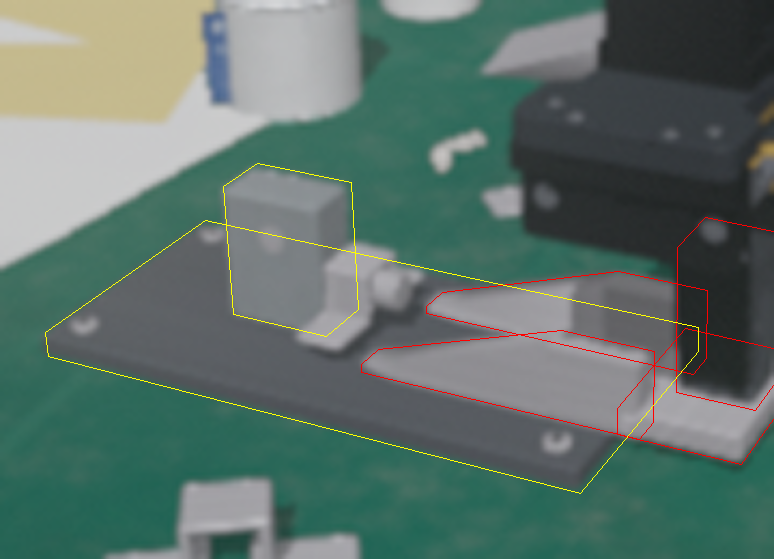

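View pics/b_top.png

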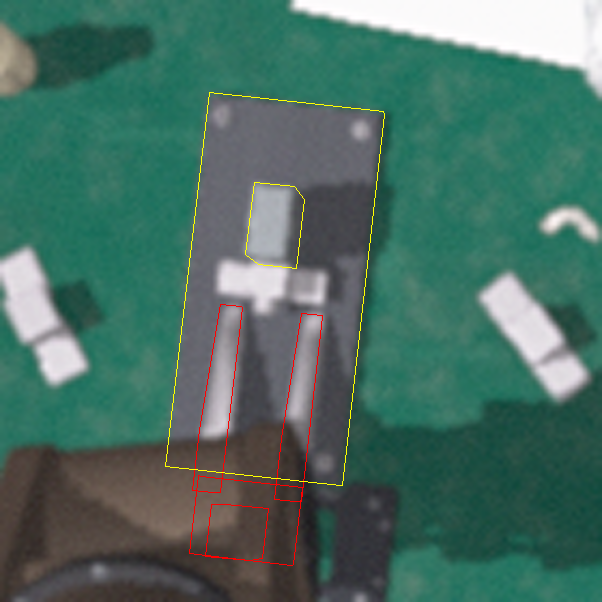

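Tines are flat on the plate, 0.9 mm of clearance by TCP height, and centred. Sliding in, in stages while watching the force.

```bash
python3 -m pendant '[[0,-3,0.5,0],[0,-7,0.5,0],[0,-12,0.5,0],[0,-17,0.5,0],[0,-22,0.5,0],[0,-26,0.5,0],[0,-30,0.5,0],[0,-30,0.5,0]]'; python3 d.py 561.7 97 29 -96.6; python3 ov.py c
```

```text
t: 9.22
eef_pos: [491.5, 105.1, 28.9]
tcp_rot: [3.14, 0.0, -1.687]
ft_force: [-0.7, -0.7, -4.2]
opening: 0.252
t 9.225 pos [491.5 105.1  28.9] yaw -96.65 rp [3.14 0.  ] F [-0.7 -0.7 -4.2] open 0.252 j [0.08 0.6  2.02 0.   0.52 1.77]
tool shift [ -0.  -70.7  -0.2] turn -0.1
```

View pics/c_side.png

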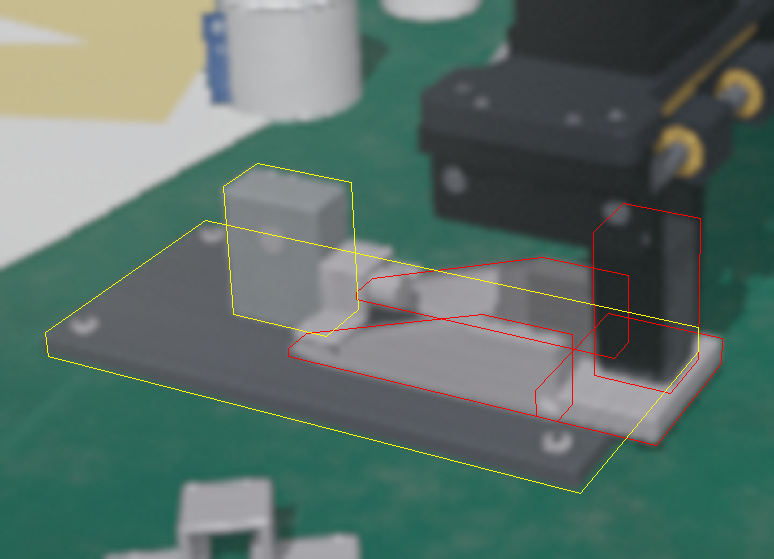

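The tine tips are now under the clip's feet, with the near foot at (325,335), and forces are small. Continuing.

```bash
python3 -m pendant '[[0,-5,0,0],[0,-10,0,0],[0,-15,0,0],[0,-20,0,0],[0,-25,0,0],[0,-30,0,0],[0,-35,0,0],[0,-35,0,0]]'; python3 d.py 561.7 97 29 -96.6; python3 ov.py d
```

```text
t: 10.32
eef_pos: [526.6, 101.0, 28.8]
tcp_rot: [3.14, 0.0, -1.687]
ft_force: [0.4, -0.6, -4.2]
opening: 0.253
t 10.325 pos [526.6 101.   28.8] yaw -96.66 rp [3.14 0.  ] F [ 0.4 -0.6 -4.2] open 0.253 j [0.07 0.63 1.94 0.   0.57 1.75]
tool shift [ -0.1 -35.4  -0.3] turn -0.1
```

View pics/d_side.png

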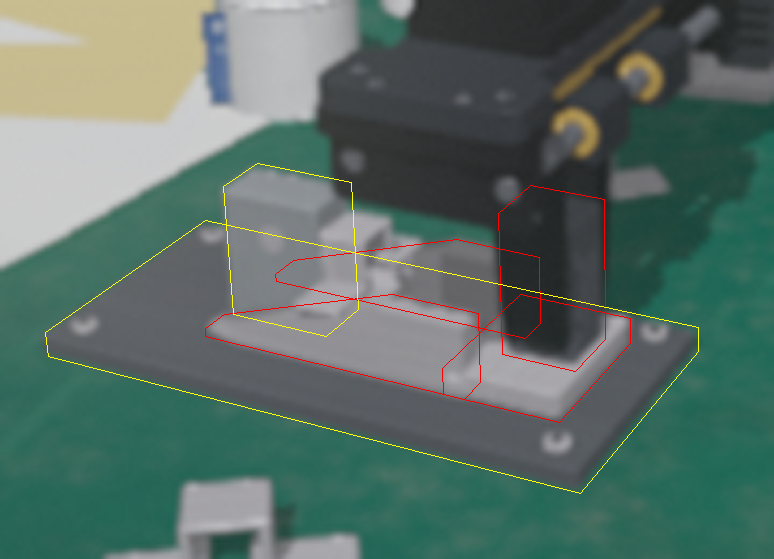

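The clip is rising: its crown is now at row 215, up from 245. Pushing the rest.

```bash
python3 -m pendant '[[0,-5,0,0],[0,-10,0,0],[0,-15,0,0],[0,-20,0,0],[0,-25,0,0],[0,-30,0,0],[0,-35.5,0,0],[0,-35.5,0,0]]'; python3 d.py 561.7 97 29 -96.6; python3 ov.py e
```

```text
t: 11.42
eef_pos: [561.9, 96.9, 28.7]
tcp_rot: [3.141, 0.0, -1.687]
ft_force: [0.1, -0.7, -1.8]
opening: 0.249
t 11.425 pos [561.9  96.9  28.7] yaw -96.66 rp [3.141 0.   ] F [ 0.1 -0.7 -1.8] open 0.249 j [0.05 0.66 1.85 0.   0.63 1.74]
tool shift [-0.1  0.2 -0.3] turn -0.1
```

View pics/e_side.png

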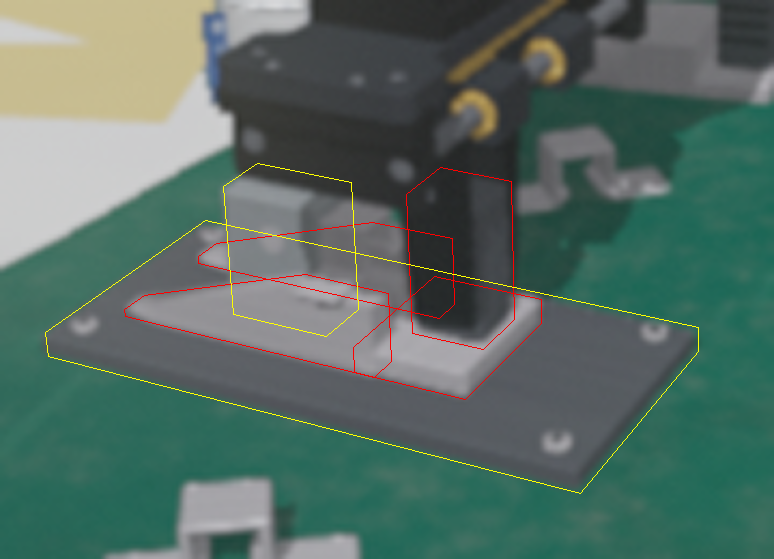

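View pics/e_top.png

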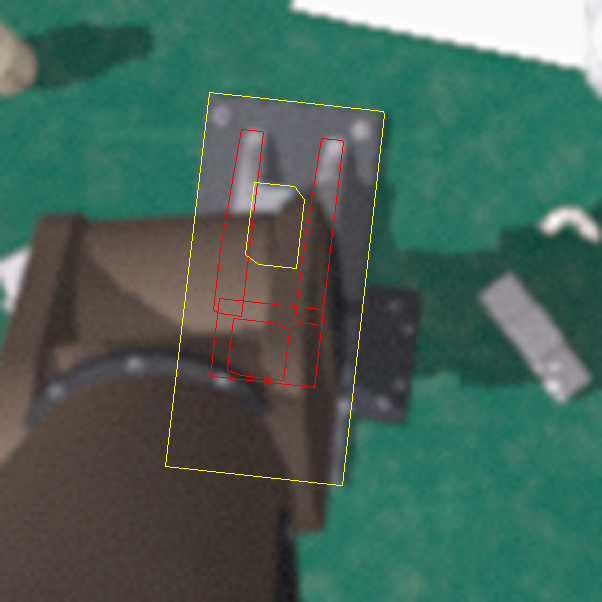

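The fork is home by TCP, with grip x about 23 mm before the axle end, and the clip is on the flat top. Releasing.

```bash
python3 -m pendant '[[0,0,0,0],[0,0,0,0],[0,0,0,0],[0,0,0,0],[0,0,0,0],[0,0,0,0]]' 0; python3 -m pendant '[[0,0,-10,0],[0,0,-30,0],[0,0,-60,0],[0,0,-95,0],[0,0,-130,0],[0,0,-150,0],[0,0,-150,0]]'; python3 d.py 400 -300 200 -96.6
```

```text
t: 12.28
eef_pos: [561.5, 97.0, 28.7]
tcp_rot: [3.14, 0.0, -1.687]
ft_force: [-0.2, 0.2, 0.2]
opening: 0.825
t: 13.15
eef_pos: [562.2, 97.0, 180.5]
tcp_rot: [-3.14, 0.001, -1.687]
ft_force: [-0.6, 0.9, 0.1]
opening: 0.999
t 13.15 pos [562.2  97.  180.5] yaw -96.65 rp [-3.14e+00  1.00e-03] F [-0.6  0.9  0.1] open 0.999 j [0.05 0.45 1.74 0.   0.95 1.74]
tool shift [413.1 115.1 -20. ] turn -0.1
```

Moving the arm aside for a clear check.

```bash
python3 -m pendant '[[40,10,0,0],[80,20,0,0],[120,30,-5,0],[165,45,-10,0],[210,60,-20,0],[255,70,-20,0],[300,80,-20,0],[300,80,-20,0]]'
cat > m3.py <<'E'
from h import *
from cell import vision
sy=np.radians(-6.6);c,s=np.cos(sy),np.sin(sy)
for n,(a,b,cc,d) in {'top':(150,290,190,330),'side':(230,360,180,360)}.items():
    p=vision.read_camera(n);I=cv2.resize(p['pixels'][a:b,cc:d,::-1],None,fx=4.3,fy=4.3,interpolation=cv2.INTER_CUBIC)
    for q in('clip','fork_grip','plain_grip'):
        for r in vision.find_in(p,q):
            w=p['R'].T@(np.array(r['at'])-p['t']);v=w-[602.4,92.3,0]
            print(n,q,round(r['confidence'],2),w.round(),'stand frame',np.round([c*v[0]+s*v[1],-s*v[0]+c*v[1],v[2]]))
    q=(602.4-41*c,92.3-41*s,47,sy)
    CL=[box(-9,9,-30,-8,-11,-8),box(-9,9,8,30,-11,-8),box(-9,9,-10,10,-8,10)]
    cl=(602.4,92.3,48,sy)
    for parts,qq,col in((FORK,q,(0,0,255)),(CL,cl,(255,255,0))):
        for bx in parts:
            hh=cv2.convexHull((((proj(p,pose(bx,*qq))+.5)-[cc,a])*4.3).astype(np.float32)).astype(np.int32);cv2.polylines(I,[hh],True,col,1)
    cv2.imwrite(f'pics/f_{n}.png',I)
E
python3 m3.py
```

```text
t: 14.15
eef_pos: [446.8, -193.8, 199.3]
tcp_rot: [-3.141, 0.001, -1.69]
ft_force: [0.1, 1.2, 0.1]
opening: 1.001
top clip 0.65 [571. -56.   7.] stand frame [ -15. -151.    7.]
top clip 0.63 [581. 225.   2.] stand frame [-36. 129.   2.]
top clip 0.44 [600.  89.  38.] stand frame [-2. -3. 38.]
top fork_grip 0.78 [584.  88.  28.] stand frame [-18.  -6.  28.]
top plain_grip 0.96 [ 589. -197.   19.] stand frame [  20. -289.   19.]
side clip 0.87 [603. 103.  45.] stand frame [-1. 11. 45.]
side clip 0.77 [568. -49.   8.] stand frame [ -18. -144.    8.]
side clip 0.55 [586. 231.   3.] stand frame [-32. 136.   3.]
side fork_grip 0.58 [571. 105.  27.] stand frame [-32.   9.  27.]
side plain_grip 0.81 [ 560. -184.   19.] stand frame [ -10. -280.   19.]
```

View pics/f_side.png

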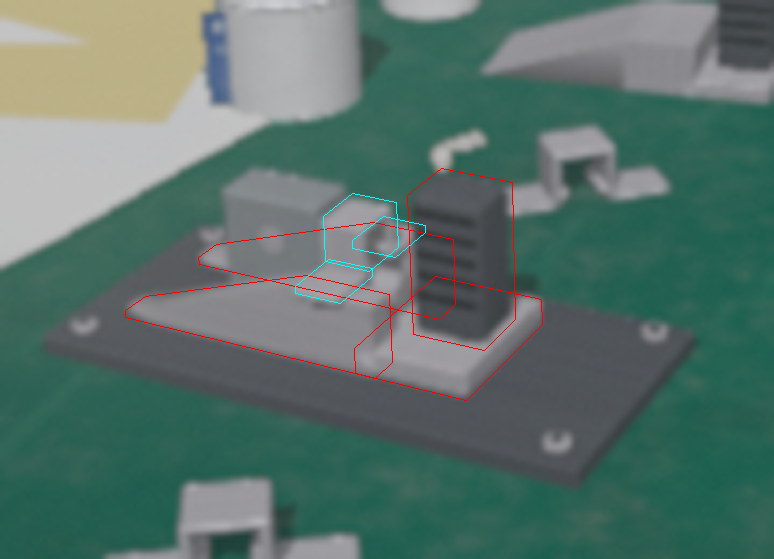

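View pics/f_top.png

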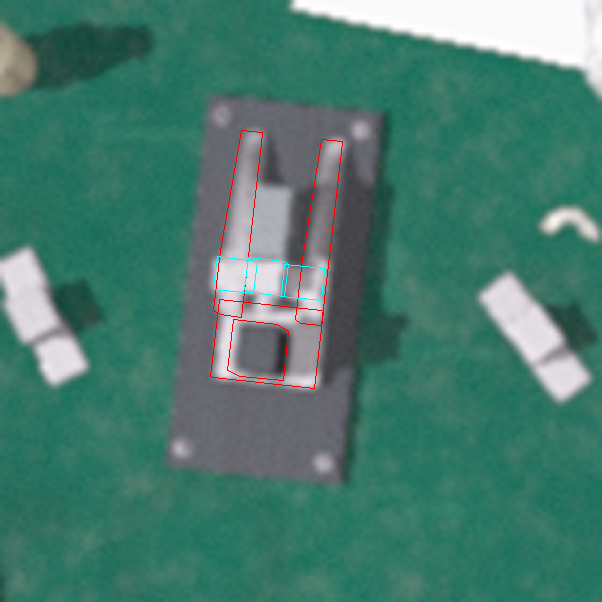

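The clip sits 18 mm up, as the predicted outline at z=48 shows. It is level on the flat tops above the axle, and the fork is home and flat on the plate. The plain wedge has not moved. Handing in.

```bash
python3 -m pendant '[[0,0,0,0],[0,0,0,0]]'; python3 -c "
from cell import job
print(job.job_done())"
```

```text
t: 14.8
eef_pos: [448.2, -190.8, 200.1]
tcp_rot: [-3.14, 0.001, -1.685]
ft_force: [-0.0, 0.4, 0.4]
opening: 0.998
the job is handed in; nothing more can be done
None
```

The clip is off the axle, resting on the forked wedge, which lies flat on the base plate. I handed the job in at about 15 s; the hand-in gives no verdict.

- **What I did:** I picked the slotted wedge, set it on the plate with its tines either side of the axle, and slid it about 100 mm until home. The wrist force read at the stops between stages stayed below about 5 N. I then let go, lifted straight up and moved the arm aside.
- **Fork:** in both cameras the last pictures match the outline predicted for the home position, about 23 mm before the axle end and flat on the plate.
- **Clip:** it matches the outline for 18 mm above its seat, level on the wedge's flat tops. The fingers stayed clear of it by plan, but I had no direct reading of finger contact.
- **Plain wedge:** it shows where it lay at the start.
- **Disagreements:** the two cameras differed by about 2–3 mm on position, and I used the top camera because it agreed with where the gripper closed on the fork. The networks' readings of the clip were looser, at a height of 38 mm from the top camera and 45 mm from the side. They report the middle of the visible surface, so I relied on the outline match instead.

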